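# Hang the pail on the pantry carousel

## Robot

A 6-joint arm with a two-finger parallel gripper is mounted at the origin on the work surface. World frame = base frame: x ahead of the robot, y to its left, z up, the work surface at z = 0. Lengths are in m, angles in degrees, forces in N, time in s.
With the tool pointing down it reaches from about 0.4 to 0.825 m from the base axis. Payload 7 kg.
Tool frame: the origin (TCP) lies midway between the tips of the shut fingers; the grasp point (between the pads) lies 19 mm behind it; z points along the fingers, y is the line along which they close (so a half turn about z gives the same grasp; the last joint's range is limited). The gripper opens to 88 mm and grips with 3 to 60 N. Pads are 19 mm wide; open, the fingers measure 130 mm over their backs; the gripper's body (78 mm by 193 mm) begins 47 mm behind the grasp point.
Start: joints at [82.225, 20.546, 0.682, 0, -70.136, -16.507], TCP at [0.278, 0.615, 0.227] pointing down, gripper open.
Joint ranges: [-176.03, 176.03], [-82.01, 121.73], [-58.28, 71.71], [-173.87, 95.51], [-174.79, -0.11], [-173.66, 173.66]. Speed limits (degrees/s): [136.94, 136.94, 172.46, 180, 180, 180].

## Interface

Orientations are given as [roll, pitch, yaw] about the fixed x, y, z axes, in that order (R = Rz(yaw) Ry(pitch) Rx(roll)).
In Python, from plant import r gives the robot as it stands. The module is installed in compiled form; this text tells all that it offers.
- The arm moves only by the tool play_rows, never from a script. Its argument "rows" is a list of rows, each an object with "slide": the shift along the tool's x, y, z as a fraction of full scale, a list of three; "delta_rot": the turn, a rotation vector about the tool's x, y, z as a fraction of full scale, a list of three; "fingers": the opening, from -1 (shut) to 1 (fully open). In form: [{"slide": [x, y, z], "delta_rot": [rx, ry, rz], "fingers": fingers}, ...]. A call has 1 to 8 rows; each row shifts and turns the commanded pose from where the row before left it, along the tool's axes as they then stand; what a row does not reach is not made up. Full scale, the value 1, is 0.15 m for a shift and 0.08 rad for a turn. A row lasts 1/8 s, in which the tool goes at most 62.5 mm and 10.7 degrees, less where a joint would pass 70% of its speed; a pose out of reach is approached as far as the arm can. A call with a number of a shift or a turn outside -1 to 1 is refused whole. A call with a gripper value outside its range is refused whole. The fingers move at their own pace and stop on an object; "squeeze" is the grip in N (left out, the last holds). Time passes only in rows, so rows that do not move let the fingers close. It gives the time, the measured TCP pose, the force, the opening and the grip force at its end, in the units of the state.
- r.get_state(): the state, without advancing time (a new reading comes with each control period).
- r.capture(name): name is "side" or "top" or "wrist"; returns a dict with "image" (420x560x3 uint8, blue, green, red), "fx", "fy", "cx", "cy" (pixels), "R" (3x3) and "t" (3): a world point X has camera coordinates R X + t; the wrist camera has in their place "T_tool_cam" (4x4, takes a point from camera to tool coordinates, whose origin is the TCP and whose axes are the flange's). Camera axes: x right, y down, z forward; pixel columns grow to the right and rows downward; lengths in m; the calibration is good to about 2 mm. A picture is of the moment at which its call begins: read the wrist's pose just before it. There is no depth.
- r.close_job(): hands the job in; it is judged then, once.
The state is a dict: "time_s": time; "joints": joint angles; "qd": joint speeds; "joint_torque": joint torques, N m; "tcp_pos": TCP position; "eef_rot": TCP orientation; "contact_force": force on the tool from outside, world axes, zero at the start; "moment": the same for the moment, N m; "gripper_width": finger opening in m; "gripper_force": force on a finger pad.
Only numpy, scipy, OpenCV 4.12 (cv2) and the standard library are available. Lean on these libraries where they do the work, as an engineer would, in place of code of your own. Each camera call takes 0.05 s, during which the arm holds its last target. There are 200 camera calls.

## Task

Turn the utensil carousel until its one empty hook points to the front, over the red mark on the base. Then hang the blue pail on that hook by its handle and let go, so that it hangs freely and still with the hook still at the front. Leave all the groceries and the bowl where they are.

Things in the scene. Friction and masses are not known exactly. Their poses are not given: they have to be found in the camera images.
- stand: Fixed dark steel base disc of the carousel, 170 mm across, 20 mm high. Origin at the centre of its underside, on the vertical turning axis. Its -x axis is the front: a red bar 34 mm long on the disc, 47 to 81 mm from the axis, marks it.
- carousel: Turning crown: steel post 26 mm across, top 240 mm above the table, with four steel hooks 90 degrees apart. Origin on the axis, 21 mm above the table. The empty hook points along -x; the hooks at +x, +y, -y carry fixed measuring cups, hanging 40 to 90 mm from the axis, down to 160 mm below the hook. Turns freely both ways with 0.22 N m friction (2 to 3 N at a hook); stays where left.
- hook_mid (a point): Point on the centre line of the empty hook, 85 mm from the turning axis, 226 mm above the table: a good place for the pail's handle. Axes as carousel (hook along -x). The hook is a level flat bar, 14 mm wide and 8 mm thick, from the post to 104 mm from the axis, then turns up to its tip. It may be pushed sideways to turn the carousel.
- hook_tip (a point): Upturned outer end of the empty hook, 120 mm from the turning axis, 231.5 mm above the table and 6 mm above the bar's centre line; a black ball 12 mm across, over which the handle must pass.
- pail: Blue enamel pail, 0.14 to 0.28 kg, upright, 58 mm outer diameter, 75 mm to its rim, 112 mm with its steel handle. Origin: centre of its underside; z up. The handle is a fixed arch over the mouth, a flat strap 14 mm wide and 5 mm thick, its feet flush with the sides of the pail at +y and -y; hung by it, the pail hangs upright.
- pail_loop (a point): Centre of the opening under the arch handle, on the pail's axis, 91 mm above its underside. The opening is 47 mm wide along y (35 mm at the top), spans 75 (rim) to 107 mm above the underside and looks along the pail's x axis (either way is the same). Axes as pail.
- soup_can: Upright grocery to be left where it stands; origin at the centre of its underside. Red-labelled can, 72 mm across, 110 mm high.
- tomato_can: Upright grocery to be left where it stands; origin at the centre of its underside. Orange-labelled can, 72 mm across, 110 mm high.
- lentil_jar: Upright grocery to be left where it stands; origin at the centre of its underside. Green glass jar, 72 mm across, 120 mm high.
- powder_tub: Upright grocery to be left where it stands; origin at the centre of its underside. Blue tub with a white lid, 104 mm across, 150 mm high.
- syrup: Upright grocery to be left where it stands; origin at the centre of its underside. Glass bottle with a brass cap, 68 mm across, 235 mm high.
- soda_box: Upright grocery to be left where it stands; origin at the centre of its underside. Orange box, 45 x 75 mm, 105 mm high.
- bowl: White bowl to be left where it stands, 130 mm across, 55 mm high; origin at the centre of its underside.
Not all that is in view belongs to the job. What is meant by the pail is not purple, and is the smaller of those in its own colour.

How it is judged (in metres and radians):
On the way:
1. the empty hook points to the front, over the red mark (tip within 40 mm sideways of the front line), before the pail is put to it (handle opening still over 80 mm from the hook) (x of hook_tip in the frame of stand below 0 m and y of hook_tip in the frame of stand between -0.04 and 0.04 m and distance between pail_loop and hook_mid above 0.08 m), for 0.2 s.
At the end, for the whole second after the job is handed in: The pail hangs still (under 0.06 m/s, 1 rad/s) by its arch from the empty hook: opening centre within 30 mm sideways of hook_mid, 35 mm below to 6 mm above it, 25 to 120 mm from the axis; pail within 0.4 rad of upright; borne by the carousel; hook tip within 50 mm of the front line (x of hook_tip in the frame of stand below 0 m and y of hook_tip in the frame of stand between -0.05 and 0.05 m and x of pail_loop in the frame of hook_mid between -0.035 and 0.06 m and y of pail_loop in the frame of hook_mid between -0.03 and 0.03 m and z of pail_loop in the frame of hook_mid between -0.035 and 0.006 m and angle between pail's own z axis and vertical below 0.4 rad and contact force between pail and carousel above 0.5 N and linear speed of pail below 0.06 m/s and angular speed of pail below 1 rad/s); the robot touches nothing.
It fails at once if one of the groceries or the bowl is moved by more than 40 mm or tipped over (distance of any of soup_can, tomato_can, lentil_jar, powder_tub, syrup, soda_box, bowl from where it was at the start of the episode above 0.04 m or angle between any of soup_can, tomato_can, lentil_jar, powder_tub, syrup, soda_box, bowl's own z axis and vertical above 0.5 rad).
It also fails if it takes over 72 s, if anything falls off the work surface, if the arm or the gripper's body presses on something with over 40 N, if the wrist force passes 120 N, or if a joint passes its speed limit or range.

## Working session

There is one attempt and no reset: what is moved stays moved. The work goes in short steps, Python scripts to look and compute and a tool call to move; the robot and the scene stay as the last step left them, time stands still between calls to the robot, and variables do not carry over. Pictures are saved under pics/ and viewed, at most 10 in all, crops included, and the job is handed in when it is done.

Besides the shell and the picture viewer there is one more tool, called as name([rows], argument=value, ...), one row to a line, values as JSON. play_rows: Moves the arm, as the interface text tells. Shift numbers are shares of 0.15 m and turn numbers shares of 0.08 rad, none past 1 either way. Its arguments: {"type":"object","properties":{"rows":{"type":"array"},"squeeze":{"type":"number"}},"required":["rows"]}

```bash
mkdir -p pics
cat > h.py <<'E'
import numpy as np, cv2, json
from plant import r
def snap(n,f):
    c=r.capture(n); cv2.imwrite('pics/'+f+'.png',c['image'])
    np.savez('pics/'+f+'.npz',**{k:v for k,v in c.items()}); return c
def ray(c,u,v):
    d=np.array([(u-c['cx'])/c['fx'],(v-c['cy'])/c['fy'],1.]); R=np.array(c['R'])
    return -R.T@np.array(c['t']), R.T@d
def onz(c,u,v,z):
    o,d=ray(c,u,v); return o+d*(z-o[2])/d[2]
def proj(c,X):
    p=np.array(c['R'])@np.array(X)+np.array(c['t']); return c['fx']*p[0]/p[2]+c['cx'],c['fy']*p[1]/p[2]+c['cy']
E
python3 - <<'E'
from h import *
for n in('top','side'):
    c=snap(n,n+'0'); print(n,c['fx'],-np.array(c['R']).T@np.array(c['t']),np.array(c['R']).round(3).tolist())
print(r.get_state())
E
```

```text
top 502.9424626111722 [ 0.42965789 -0.0244353   1.59853559] [[-0.021, -1.0, 0.001], [-0.994, 0.021, -0.104], [0.104, -0.003, -0.995]]
side 384.98065734256204 [0.46752432 0.54952803 0.90216113] [[-0.986, -0.165, 0.008], [-0.137, 0.791, -0.597], [0.092, -0.59, -0.802]]
{'time_s': 0.1, 'joints': array([ 8.22261410e+01,  2.05871631e+01,  6.39734505e-01, -1.71189173e-02,
       -7.01373634e+01, -1.65085639e+01]), 'qd': array([ 0.05627527, -0.01836223,  0.15505191,  0.09575221, -0.02510641,
       -0.03741893]), 'joint_torque': array([-8.28234788e-04, -5.84165096e+01,  2.93749058e+01,  7.01536417e+00,
        1.01521148e-02, -5.00797807e-05]), 'tcp_pos': array([0.27741366, 0.61487653, 0.22572564]), 'eef_rot': array([ 1.79914130e+02, -8.66606238e-03, -2.42882447e+01]), 'contact_force': array([0.6953937 , 0.38678299, 0.79530304]), 'moment': array([ 0.05582836, -0.01738596,  0.01511878]), 'gripper_force': 0.0, 'gripper_width': 0.08731968660523881}
```

View pics/top0.png

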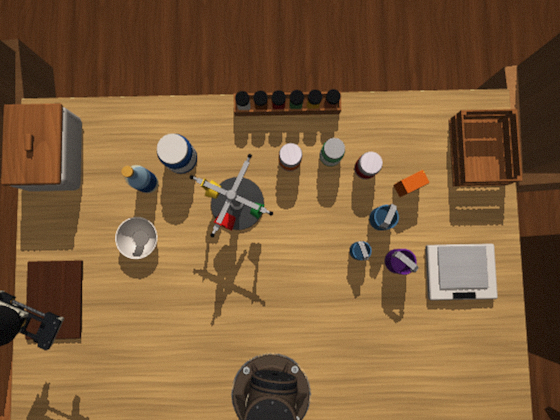

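View pics/side0.png

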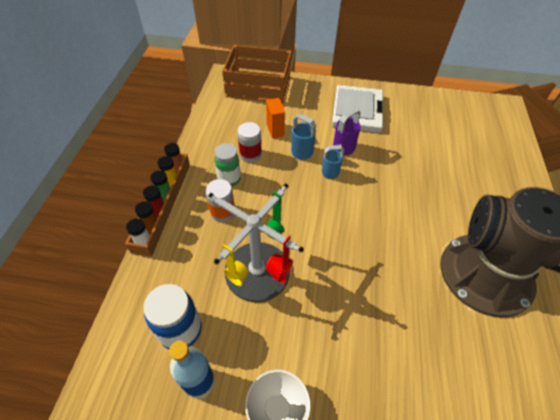

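Run:
```python
from h import *
L=lambda f:dict(np.load('pics/'+f+'.npz'))
t,s=L('top0'),L('side0')
a=cv2.resize(t['image'][145:250,180:285],(400,400),interpolation=cv2.INTER_CUBIC)
b=cv2.resize(s['image'][180:300,200:320],(400,400),interpolation=cv2.INTER_CUBIC)
cv2.imwrite('pics/z.png',np.hstack([a,b]))
for u,v in[(249,157),(193,178),(271,213),(212,236)]: print('tip',onz(t,u,v,.2315).round(3))
for u,v in[(286,186),(212,194),(218,261),(300,248)]: print('side tip',onz(s,u,v,.2315).round(3))
print('post',onz(t,232,195,.24),onz(s,253,219,.24))
print('pail',onz(t,361,251,.1),onz(s,333,153,.11))
print('big',onz(t,384,217,.1),'purple',onz(t,402,262,.1))
```

```text
tip [0.693 0.043 0.232]
tip [0.638 0.198 0.232]
tip [ 0.537 -0.014  0.232]
tip [0.478 0.147 0.232]
side tip [ 0.534 -0.012  0.232]
side tip [0.693 0.039 0.232]
side tip [0.637 0.202 0.232]
side tip [0.482 0.145 0.231]
post [0.58782134 0.09057635 0.24      ] [0.58791676 0.09631636 0.24      ]
pail [ 0.42901019 -0.27791818  0.1       ] [ 0.43114441 -0.26003817  0.11      ]
big [ 0.52850532 -0.35048362  0.1       ] purple [ 0.39410255 -0.39794718  0.1       ]
```

View pics/z.png

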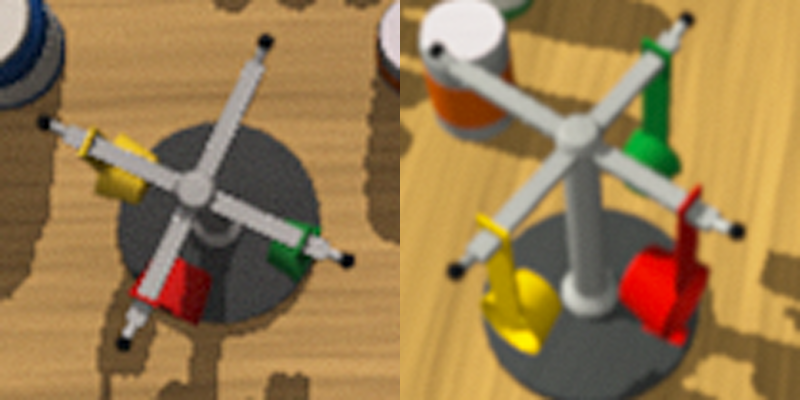

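The empty hook has its black tip at top (249,157), at about (0.693, 0.041), pointing away from the robot. The axis is at about (0.587, 0.092). The small blue pail is at top (361,250). The red mark must be hidden under the red cup near zoom (178,290), which puts the front at roughly 147°. I'll square the tool and move to the hook's left side.

play_rows([
  {"slide": [0,0,-0.1],"delta_rot": [0,0,-1],"fingers": -1},
  {"slide": [0,0,-0.1],"delta_rot": [0,0,-1],"fingers": -1},
  {"slide": [0,0,-0.1],"delta_rot": [0,0,-1],"fingers": -1},
  {"slide": [0,0,-0.1],"delta_rot": [0,0,-1],"fingers": -1},
  {"slide": [0,0,-0.1],"delta_rot": [0,0,-1],"fingers": -1},
  {"slide": [0,0,-0.1],"delta_rot": [0,0,-0.3],"fingers": -1},
])

```text
time_s: 0.85
tcp_pos: [0.2775, 0.6151, 0.3167]
eef_rot: [179.9, 0.0, 0.0]
contact_force: [-0.6, 0.5, 0.1]
gripper_width: 0.0337
gripper_force: 0.0
```

play_rows([
  {"slide": [0.195,0.25,0],"delta_rot": [0,0,0],"fingers": -1},
  {"slide": [0.195,0.25,0],"delta_rot": [0,0,0],"fingers": -1},
  {"slide": [0.195,0.25,0],"delta_rot": [0,0,0],"fingers": -1},
  {"slide": [0.195,0.25,0],"delta_rot": [0,0,0],"fingers": -1},
  {"slide": [0.195,0.25,0],"delta_rot": [0,0,0],"fingers": -1},
  {"slide": [0.195,0.25,0],"delta_rot": [0,0,0],"fingers": -1},
  {"slide": [0.195,0.25,0],"delta_rot": [0,0,0],"fingers": -1},
])

```text
time_s: 1.72
tcp_pos: [0.4831, 0.3515, 0.3168]
eef_rot: [-180.0, 0.0, -0.0]
contact_force: [-0.1, 1.2, 0.2]
gripper_width: 0.0005
gripper_force: 0.0
```

play_rows([
  {"slide": [0.195,0.25,0],"delta_rot": [0,0,0],"fingers": -1},
  {"slide": [0.195,0.25,0],"delta_rot": [0,0,0],"fingers": -1},
  {"slide": [0.195,0.25,0],"delta_rot": [0,0,0],"fingers": -1},
  {"slide": [0.195,0.25,0],"delta_rot": [0,0,0],"fingers": -1},
  {"slide": [0.195,0.25,0],"delta_rot": [0,0,0],"fingers": -1},
  {"slide": [0.195,0.25,0],"delta_rot": [0,0,0],"fingers": -1},
  {"slide": [0.195,0.22,0],"delta_rot": [0,0,0],"fingers": -1},
])

```text
time_s: 2.6
tcp_pos: [0.688, 0.0934, 0.3166]
eef_rot: [180.0, 0.0, -0.1]
contact_force: [0.7, 0.6, 0.6]
gripper_width: 0.0002
gripper_force: 0.0
```

play_rows([
  {"slide": [0,0,0.24],"delta_rot": [0,0,0],"fingers": -1},
  {"slide": [0,0,0.24],"delta_rot": [0,0,0],"fingers": -1},
  {"slide": [0,0,0.24],"delta_rot": [0,0,0],"fingers": -1},
])

```text
time_s: 2.98
tcp_pos: [0.6871, 0.0945, 0.2074]
eef_rot: [180.0, 0.0, -0.1]
contact_force: [-0.5, 0.8, -1.2]
gripper_width: 0.0001
gripper_force: 0.0
```

Run:
```python
from h import *
p=r.get_state()['tcp_pos']; c0=np.array([.587,.092]); v=p[:2]-c0
print(p, np.linalg.norm(v), np.degrees(np.arctan2(v[1],v[0])))
a0=np.arctan2(v[1],v[0]); q=p[:2]
for k in range(1,25):
    a=a0+(np.radians(-188)-a0)*k/24; n=c0+.098*np.array([np.cos(a),np.sin(a)])
    d=n-q; q=n; print(k,(d[0]/.15).round(2),(-d[1]/.15).round(2))
```

```text
[0.68712663 0.09452163 0.20737679] 0.10015838028658244 1.4426547376332945
1 -0.02 0.09
2 -0.02 0.09
3 -0.03 0.09
4 -0.04 0.08
5 -0.05 0.07
6 -0.06 0.07
7 -0.07 0.06
8 -0.08 0.05
9 -0.08 0.04
10 -0.09 0.03
11 -0.09 0.01
12 -0.09 0.0
13 -0.09 -0.01
14 -0.09 -0.02
15 -0.08 -0.04
16 -0.08 -0.05
17 -0.07 -0.06
18 -0.06 -0.07
19 -0.05 -0.07
20 -0.04 -0.08
21 -0.03 -0.08
22 -0.02 -0.09
23 -0.01 -0.09
24 0.01 -0.09
```

play_rows([
  {"slide": [-0.02,0.09,0],"delta_rot": [0,0,0],"fingers": -1},
  {"slide": [-0.02,0.09,0],"delta_rot": [0,0,0],"fingers": -1},
  {"slide": [-0.03,0.09,0],"delta_rot": [0,0,0],"fingers": -1},
  {"slide": [-0.04,0.08,0],"delta_rot": [0,0,0],"fingers": -1},
  {"slide": [-0.05,0.07,0],"delta_rot": [0,0,0],"fingers": -1},
  {"slide": [-0.06,0.07,0],"delta_rot": [0,0,0],"fingers": -1},
  {"slide": [-0.07,0.06,0],"delta_rot": [0,0,0],"fingers": -1},
  {"slide": [-0.08,0.05,0],"delta_rot": [0,0,0],"fingers": -1},
])

```text
time_s: 3.98
tcp_pos: [0.631, 0.0041, 0.2086]
eef_rot: [180.0, -0.0, 0.0]
contact_force: [2.3, 1.8, 0.5]
gripper_width: 0.0002
gripper_force: 1.0
```

play_rows([
  {"slide": [-0.08,0.04,0],"delta_rot": [0,0,0],"fingers": -1},
  {"slide": [-0.09,0.03,0],"delta_rot": [0,0,0],"fingers": -1},
  {"slide": [-0.09,0.01,0],"delta_rot": [0,0,0],"fingers": -1},
  {"slide": [-0.09,0,0],"delta_rot": [0,0,0],"fingers": -1},
  {"slide": [-0.09,-0.01,0],"delta_rot": [0,0,0],"fingers": -1},
  {"slide": [-0.09,-0.02,0],"delta_rot": [0,0,0],"fingers": -1},
  {"slide": [-0.08,-0.04,0],"delta_rot": [0,0,0],"fingers": -1},
])

```text
time_s: 4.85
tcp_pos: [0.5393, 0.0034, 0.2087]
eef_rot: [180.0, -0.0, 0.0]
contact_force: [2.3, -0.3, 0.9]
gripper_width: 0.0003
gripper_force: 1.2
```

Run:
```python
from h import *
s=snap('side','s1'); t=snap('top','t1')
print(r.get_state()['tcp_pos'])
a=cv2.resize(t['image'][145:265,180:300],(400,400),interpolation=cv2.INTER_CUBIC)
b=cv2.resize(s['image'][160:310,180:330],(400,400),interpolation=cv2.INTER_CUBIC)
cv2.imwrite('pics/z1.png',np.hstack([a,b]))
```

```text
[0.53843531 0.00365428 0.20860339]
```

View pics/z1.png

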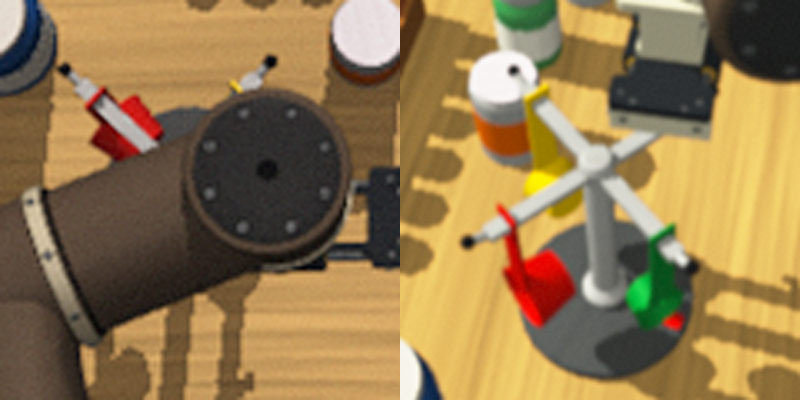

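The side view shows the hook turning. The outer end of the red mark shows at zoom (675,320), about side pixel (283,280).

Run:
```python
from h import *
s=dict(np.load('pics/s1.npz'))
h=cv2.cvtColor(s['image'],cv2.COLOR_BGR2HSV); m=((h[...,0]<6)|(h[...,0]>174))&(h[...,1]>180)&(h[...,2]>90)
m[:, :265]=0; m[:260]=0; m[300:]=0; m[:,310:]=0
v,u=np.nonzero(m); print(len(u),u.mean(),v.mean(),u.min(),u.max(),v.min(),v.max())
print(onz(s,u.mean(),v.mean(),.021)); c0=np.array([.587,.092])
for uu,vv in zip(u,v):
    p=onz(s,uu,vv,.021)[:2]-c0; print(uu,vv,np.linalg.norm(p).round(3),np.degrees(np.arctan2(p[1],p[0])).round(0),end='; ')
```

```text
28 282.7857142857143 280.42857142857144 279 285 278 283
[0.51633556 0.1184644  0.021     ]
283 278 0.073 164.0; 284 278 0.075 165.0; 285 278 0.077 166.0; 281 279 0.07 160.0; 282 279 0.072 161.0; 283 279 0.074 162.0; 284 279 0.076 163.0; 285 279 0.079 164.0; 280 280 0.069 157.0; 281 280 0.071 158.0; 282 280 0.073 159.0; 283 280 0.075 160.0; 284 280 0.078 161.0; 285 280 0.08 162.0; 279 281 0.068 154.0; 280 281 0.07 155.0; 281 281 0.072 157.0; 282 281 0.075 158.0; 283 281 0.077 159.0; 284 281 0.079 160.0; 285 281 0.081 160.0; 281 282 0.074 155.0; 282 282 0.076 156.0; 283 282 0.078 157.0; 284 282 0.08 158.0; 285 282 0.082 159.0; 283 283 0.08 155.0; 284 283 0.082 156.0;
```

play_rows([
  {"slide": [-0.08,-0.05,0],"delta_rot": [0,0,0],"fingers": -1},
  {"slide": [-0.07,-0.06,0],"delta_rot": [0,0,0],"fingers": -1},
  {"slide": [-0.06,-0.07,0],"delta_rot": [0,0,0],"fingers": -1},
  {"slide": [-0.05,-0.07,0],"delta_rot": [0,0,0],"fingers": -1},
  {"slide": [-0.04,-0.08,0],"delta_rot": [0,0,0],"fingers": -1},
  {"slide": [-0.03,-0.08,0],"delta_rot": [0,0,0],"fingers": -1},
  {"slide": [-0.02,-0.09,0],"delta_rot": [0,0,0],"fingers": -1},
])

```text
time_s: 5.82
tcp_pos: [0.4875, 0.0791, 0.2086]
eef_rot: [180.0, -0.0, 0.0]
contact_force: [1.8, -3.9, 0.9]
gripper_width: 0.0008
gripper_force: 1.3
```

Run:
```python
from h import *
s=snap('side','s2')
print(r.get_state()['tcp_pos'])
cv2.imwrite('pics/z2.png',cv2.resize(s['image'][160:310,180:380],(800,600),interpolation=cv2.INTER_CUBIC))
```

```text
[0.48732352 0.08021237 0.20853525]
```

View pics/z2.png

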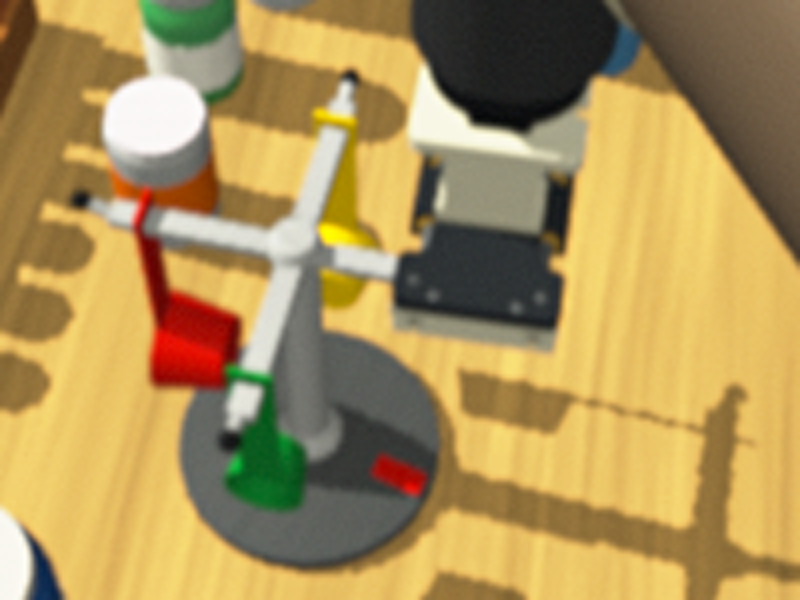

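Run:
```python
from h import *
s=dict(np.load('pics/s2.npz'))
A=lambda p:(np.degrees(np.arctan2(p[1],p[0])).round(1),np.linalg.norm(p[:2]).round(4))
f=lambda u,v,z:onz(s,180+u/4,160+v/4,z)
g,y,rd=f(230,438,.2315),f(348,77,.2315),f(80,200,.2315)
c=(g+y)/2; print('axis',c,'G,Y->',A(g-y),'red',A(rd-c))
m0,m1=f(374,466,.021),f(424,484,.021); m=f(399,475,.021)
print('mark',A(m-c),A(m1-m0),m, 'disc c', (f(181,450,.02)+f(440,450,.02))/2)
```

```text
axis [0.58760564 0.09422953 0.2315    ] G,Y-> (np.float64(86.4), np.float64(0.2386)) red (np.float64(-3.6), np.float64(0.1198))
mark (np.float64(161.6), np.float64(0.0664)) (np.float64(168.1), np.float64(0.0337)) [0.52458111 0.11518173 0.021     ] disc c [0.58286235 0.10692661 0.02      ]
```

play_rows([
  {"slide": [0.01,-0.085,0],"delta_rot": [0,0,0],"fingers": -1},
  {"slide": [0.01,-0.085,0],"delta_rot": [0,0,0],"fingers": -1},
  {"slide": [0,0,0],"delta_rot": [0,0,0],"fingers": -1},
  {"slide": [0,0.08,0],"delta_rot": [0,0,0],"fingers": -1},
  {"slide": [0,0,-0.3],"delta_rot": [0,0,0],"fingers": -1},
  {"slide": [0,0,-0.3],"delta_rot": [0,0,0],"fingers": -1},
])

```text
time_s: 6.62
tcp_pos: [0.4904, 0.0907, 0.2994]
eef_rot: [180.0, 0.1, -0.0]
contact_force: [0.8, 0.5, 0.1]
gripper_width: 0.0005
gripper_force: 0.0
```

play_rows([
  {"slide": [-0.045,0.27,0],"delta_rot": [0,0,0],"fingers": 1},
  {"slide": [-0.045,0.27,0],"delta_rot": [0,0,0],"fingers": 1},
  {"slide": [-0.045,0.27,0],"delta_rot": [0,0,0],"fingers": 1},
  {"slide": [-0.045,0.27,0],"delta_rot": [0,0,0],"fingers": 1},
  {"slide": [-0.045,0.27,0],"delta_rot": [0,0,0],"fingers": 1},
  {"slide": [-0.045,0.27,0],"delta_rot": [0,0,0],"fingers": 1},
  {"slide": [-0.045,0.27,0],"delta_rot": [0,0,0],"fingers": 1},
  {"slide": [-0.045,0.27,0],"delta_rot": [0,0,0],"fingers": 1},
])

```text
time_s: 7.62
tcp_pos: [0.4358, -0.2341, 0.2986]
eef_rot: [-180.0, -0.0, -0.0]
contact_force: [0.8, -0.1, 0.7]
gripper_width: 0.0749
gripper_force: 0.0
```

Run:
```python
from h import *
st=r.get_state(); print(st['tcp_pos'],st['eef_rot'],st['joints'])
w=snap('wrist','w1'); np.savez('pics/w1s.npz',p=st['tcp_pos'],e=st['eef_rot'])
print(w['T_tool_cam'].round(3).tolist(),w['fx'])
s=snap('side','s3'); 
b=cv2.resize(s['image'][140:300,180:380],(400,320),interpolation=cv2.INTER_CUBIC)
o=np.zeros((420,800,3),np.uint8); o[:300,:400]=cv2.resize(w['image'],(400,300)); o[:320,400:]=b
cv2.imwrite('pics/z3.png',o)
```

```text
[ 0.43583644 -0.23413591  0.29864938] [-1.79987811e+02 -3.68128633e-02 -2.26355418e-02] [-5.44824855e+00  8.62452814e-01 -1.45987624e+01 -1.62037667e-02
 -7.45032899e+01  9.54299415e+01]
[[0.001, -0.951, -0.309, 0.084], [1.0, 0.001, -0.0, -0.0], [0.0, -0.309, 0.951, -0.159], [0.0, 0.0, 0.0, 1.0]] 326.7965916394705
```

View pics/z3.png

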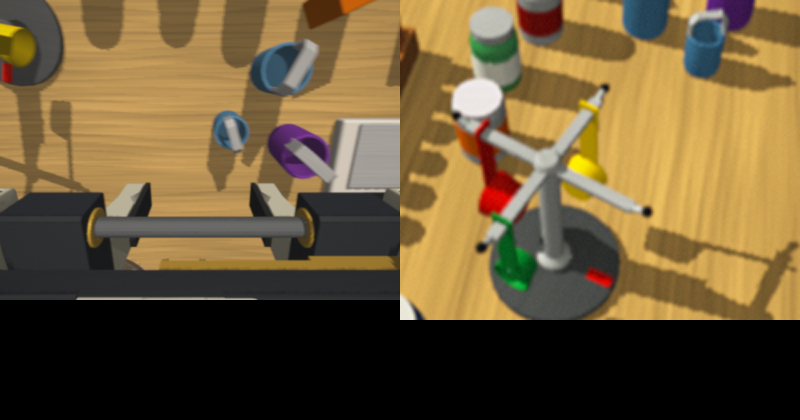

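The wrist view shows the small blue pail at wrist pixel (325,183). The side view shows the empty hook now pointing over the red mark, with its tip at side pixel (303,245). Next I'll check the numbers and zoom in on the pail.

```bash
cat >> h.py <<'E'
from scipy.spatial.transform import Rotation as Ro
def wcal(f):
    w=dict(np.load('pics/'+f+'.npz')); s=np.load('pics/'+f+'s.npz')
    T=np.eye(4); T[:3,:3]=Ro.from_euler('xyz',s['e'],degrees=True).as_matrix(); T[:3,3]=s['p']
    C=T@w['T_tool_cam']; w['R']=C[:3,:3].T; w['t']=-C[:3,:3].T@C[:3,3]; return w
E
python3 - <<'E'
from h import *
w=wcal('w1'); s=dict(np.load('pics/s3.npz')); c=np.array([.5876,.0935])
t=onz(s,303,245.5,.2315)[:2]-c; print('hook',np.degrees(np.arctan2(t[1],t[0])),np.linalg.norm(t))
for f in((646,211),): pass
t=onz(s,279.5,279,.021)[:2]-c; print('mark',np.degrees(np.arctan2(t[1],t[0])),np.linalg.norm(t))
a=cv2.resize(w['image'][140:230,280:370],(500,500),interpolation=cv2.INTER_CUBIC)
b=cv2.resize(s['image'][130:200,300:360],(300,350),interpolation=cv2.INTER_CUBIC)
o=np.zeros((500,800,3),np.uint8); o[:,:500]=a;o[:350,500:]=b
cv2.imwrite('pics/z4.png',o)
E
```

```text
hook 158.3305041140922 0.11980236564646704
mark 160.22858617753593 0.06642541391263862
```

View pics/z4.png

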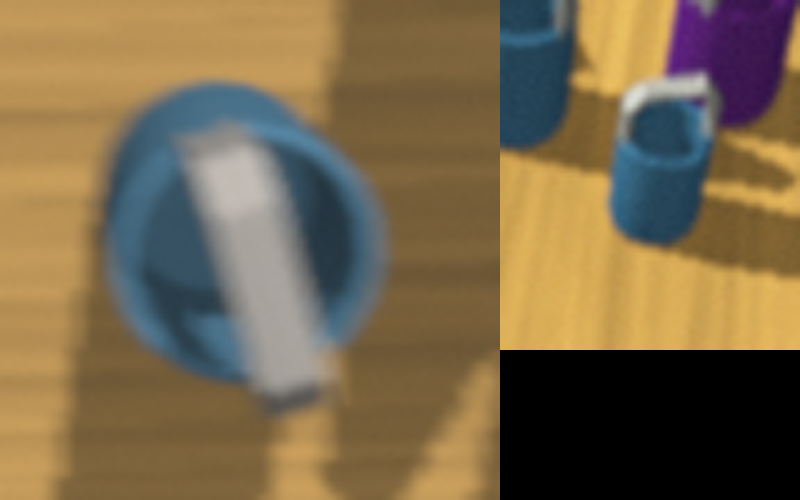

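Run:
```python
from h import *
w=wcal('w1'); f=lambda u,v,z:onz(w,280+u*.18,140+v*.18,z)
print('rim c',f(250,252,.075), 'rim sides',f(112,240,.075),f(388,250,.075))
a,b=f(237,190,.112),f(292,378,.112); d=b-a; print('top',(a+b)/2,np.linalg.norm(d),np.degrees(np.arctan2(d[1],d[0])))
```

```text
rim c [ 0.43131376 -0.28716819  0.075     ] rim sides [ 0.43394331 -0.25738231  0.075     ] [ 0.4317634  -0.31687297  0.075     ]
top [ 0.43314484 -0.28522696  0.112     ] 0.03984194394872999 -161.77524321601624
```

The rim width comes out at 59.5 mm against 58 given. The pail is at (0.432, -0.286) and its handle runs along 18°, so the tool yaw should be -72°. The hook is at 158.5° and the mark at 160°, which is well inside tolerance.

play_rows([
  {"slide": [-0.015,0.175,0],"delta_rot": [0,0,0],"fingers": 1},
  {"slide": [-0.01,0.17,0],"delta_rot": [0,0,0],"fingers": 1},
  {"slide": [0,0,0],"delta_rot": [0,0,1],"fingers": 1},
  {"slide": [0,0,0],"delta_rot": [0,0,1],"fingers": 1},
  {"slide": [0,0,0],"delta_rot": [0,0,1],"fingers": 1},
  {"slide": [0,0,0],"delta_rot": [0,0,1],"fingers": 1},
  {"slide": [0,0,0],"delta_rot": [0,0,1],"fingers": 1},
  {"slide": [0,0,0],"delta_rot": [0,0,1],"fingers": 1},
])

```text
time_s: 8.72
tcp_pos: [0.4327, -0.284, 0.2985]
eef_rot: [-180.0, -0.0, -27.7]
contact_force: [0.1, -0.1, -0.5]
gripper_width: 0.0876
gripper_force: 0.0
```

play_rows([
  {"slide": [0,0,0.08],"delta_rot": [0,0,1],"fingers": 1},
  {"slide": [0,0,0.08],"delta_rot": [0,0,1],"fingers": 1},
  {"slide": [0,0,0.08],"delta_rot": [0,0,1],"fingers": 1},
  {"slide": [0,0,0.08],"delta_rot": [0,0,1],"fingers": 1},
  {"slide": [0,0,0.08],"delta_rot": [0,0,1],"fingers": 1},
  {"slide": [0,0,0.08],"delta_rot": [0,0,1],"fingers": 1},
  {"slide": [0,0,0.08],"delta_rot": [0,0,1],"fingers": 1},
  {"slide": [0,0,0.08],"delta_rot": [0,0,1],"fingers": 1},
])

```text
time_s: 9.72
tcp_pos: [0.4327, -0.284, 0.2022]
eef_rot: [-180.0, 0.0, -64.3]
contact_force: [0.3, -0.2, 1.2]
gripper_width: 0.0874
gripper_force: 0.0
```

play_rows([
  {"slide": [0,0,0],"delta_rot": [0,0,1],"fingers": 1},
  {"slide": [0,0,0],"delta_rot": [0,0,0.7],"fingers": 1},
  {"slide": [0,0,0],"delta_rot": [0,0,0],"fingers": 1},
])

```text
time_s: 10.1
tcp_pos: [0.4327, -0.284, 0.2025]
eef_rot: [-180.0, 0.0, -71.9]
contact_force: [-0.7, -0.1, 0.9]
gripper_width: 0.0876
gripper_force: 0.0
```

Run:
```python
from h import *
st=r.get_state(); print(st['tcp_pos'],st['eef_rot'],st['joints'],st['gripper_width'])
w=snap('wrist','w2'); np.savez('pics/w2s.npz',p=st['tcp_pos'],e=st['eef_rot'])
w=wcal('w2'); o=w['image'].copy()
for X in([.432,-.286,.112],[.432,-.286,.075]):
    u,v=proj(w,X); cv2.circle(o,(int(u),int(v)),3,(0,0,255),-1); print(u,v)
cv2.imwrite('pics/z5.png',o)
```

```text
[ 0.43273374 -0.28400817  0.20254142] [-1.79985436e+02  6.97997940e-03 -7.19468717e+01] [-1.15382458e+01  6.71694952e+00 -2.10030269e+01 -1.49820850e-02
 -6.22708066e+01  2.95983432e+01] 0.08764522279409673
281.8481085454235 214.85043587961485
281.701059588465 202.14225515056833
```

View pics/z5.png

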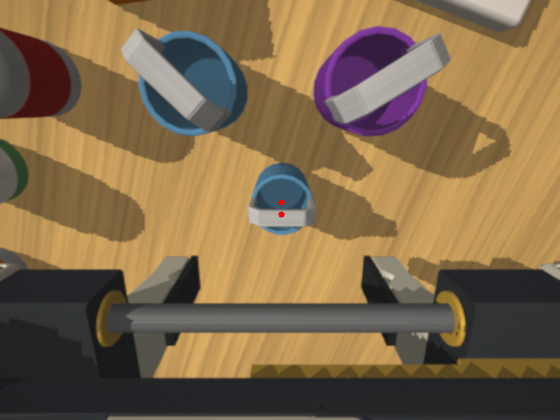

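The red dots land on the pail's rim centre and handle at about (282,210), and the handle lies level in the image. I can go down and grip.

play_rows([
  {"slide": [0,0,0.24],"delta_rot": [0,0,0],"fingers": 1},
  {"slide": [0,0,0.24],"delta_rot": [0,0,0],"fingers": 1},
  {"slide": [0,0,0.24],"delta_rot": [0,0,0],"fingers": 1},
  {"slide": [0,0,0.24],"delta_rot": [0,0,0],"fingers": 1},
  {"slide": [0,0,0],"delta_rot": [0,0,0],"fingers": -1},
  {"slide": [0,0,0],"delta_rot": [0,0,0],"fingers": -1},
  {"slide": [0,0,0],"delta_rot": [0,0,0],"fingers": -1},
  {"slide": [0,0,0],"delta_rot": [0,0,0],"fingers": -1},
], squeeze=25)

```text
time_s: 11.15
tcp_pos: [0.4335, -0.2843, 0.06]
eef_rot: [-179.9, -0.1, -71.9]
contact_force: [-2.6, -0.9, 5.6]
gripper_width: 0.0583
gripper_force: 25.0
```

play_rows([
  {"slide": [0,0,0],"delta_rot": [0,0,0],"fingers": -1},
  {"slide": [0,0,-0.2],"delta_rot": [0,0,0],"fingers": -1},
  {"slide": [0,0,-0.25],"delta_rot": [0,0,0],"fingers": -1},
  {"slide": [0,0,-0.25],"delta_rot": [0,0,0],"fingers": -1},
  {"slide": [0,0,-0.25],"delta_rot": [0,0,0],"fingers": -1},
])

```text
time_s: 11.78
tcp_pos: [0.4327, -0.2837, 0.2025]
eef_rot: [-180.0, 0.0, -72.0]
contact_force: [1.4, -0.3, -2.8]
gripper_width: 0.058
gripper_force: 25.0
```

The pail is held at 58 mm width. I'll carry it to the front of the hook and then turn it in line.

play_rows([
  {"slide": [-0.15,-0.045,0],"delta_rot": [0,0,0],"fingers": -1},
  {"slide": [-0.25,-0.075,0],"delta_rot": [0,0,0],"fingers": -1},
  {"slide": [-0.25,-0.075,0],"delta_rot": [0,0,0],"fingers": -1},
  {"slide": [-0.25,-0.075,0],"delta_rot": [0,0,0],"fingers": -1},
  {"slide": [-0.25,-0.075,0],"delta_rot": [0,0,0],"fingers": -1},
  {"slide": [-0.25,-0.075,0],"delta_rot": [0,0,0],"fingers": -1},
  {"slide": [-0.25,-0.075,0],"delta_rot": [0,0,0],"fingers": -1},
  {"slide": [-0.25,-0.075,0],"delta_rot": [0,0,0],"fingers": -1},
])

```text
time_s: 12.78
tcp_pos: [0.4256, 0.0149, 0.2014]
eef_rot: [-179.9, 0.0, -71.9]
contact_force: [0.2, -0.6, -1.9]
gripper_width: 0.0579
gripper_force: 25.0
```

play_rows([
  {"slide": [-0.25,-0.075,0],"delta_rot": [0,0,0],"fingers": -1},
  {"slide": [-0.25,-0.075,0],"delta_rot": [0,0,0],"fingers": -1},
  {"slide": [-0.25,-0.075,0],"delta_rot": [0,0,0],"fingers": -1},
  {"slide": [-0.16,-0.06,0],"delta_rot": [0,0,0],"fingers": -1},
  {"slide": [0,0,0],"delta_rot": [0,0,-1],"fingers": -1},
  {"slide": [0,0,0],"delta_rot": [0,0,-1],"fingers": -1},
  {"slide": [0,0,0],"delta_rot": [0,0,-1],"fingers": -1},
  {"slide": [0,0,0],"delta_rot": [0,0,-1],"fingers": -1},
])

```text
time_s: 13.78
tcp_pos: [0.4241, 0.1566, 0.2012]
eef_rot: [-180.0, 0.0, -53.5]
contact_force: [-1.1, 0.5, -2.4]
gripper_width: 0.058
gripper_force: 25.0
```

play_rows([
  {"slide": [0,0,0],"delta_rot": [0,0,-1],"fingers": -1},
  {"slide": [0,0,0],"delta_rot": [0,0,-1],"fingers": -1},
  {"slide": [0,0,0],"delta_rot": [0,0,-1],"fingers": -1},
  {"slide": [0,0,0],"delta_rot": [0,0,-1],"fingers": -1},
  {"slide": [0,0,0],"delta_rot": [0,0,-1],"fingers": -1},
  {"slide": [0,0,0],"delta_rot": [0,0,-1],"fingers": -1},
  {"slide": [0,0,0],"delta_rot": [0,0,-1],"fingers": -1},
  {"slide": [0,0,0],"delta_rot": [0,0,0],"fingers": -1},
])

```text
time_s: 14.78
tcp_pos: [0.4242, 0.1565, 0.2012]
eef_rot: [-180.0, 0.0, -21.6]
contact_force: [0.1, 0.4, -0.3]
gripper_width: 0.0578
gripper_force: 25.0
```

Run:
```python
from h import *
st=r.get_state(); p=st['tcp_pos']; print(p,st['eef_rot'],st['gripper_width'],st['contact_force'])
s=snap('side','s6')
c=np.array([.5876,.0935]); a=np.radians(158.4); u=np.array([np.cos(a),np.sin(a)]); n=np.array([-u[1],u[0]])
d=p[:2]-c; print('radial',d@u,'lateral',d@n)
cv2.imwrite('pics/z6.png',cv2.resize(s['image'][160:310,220:420],(800,600),interpolation=cv2.INTER_CUBIC))
```

```text
[0.42415139 0.15651652 0.20124022] [-1.79965754e+02  5.41011824e-03 -2.15623986e+01] 0.05779781542795372 [ 0.07992729  0.36462833 -0.3363353 ]
radial 0.17516859910440183 lateral 0.0015781695508533897
```

View pics/z6.png

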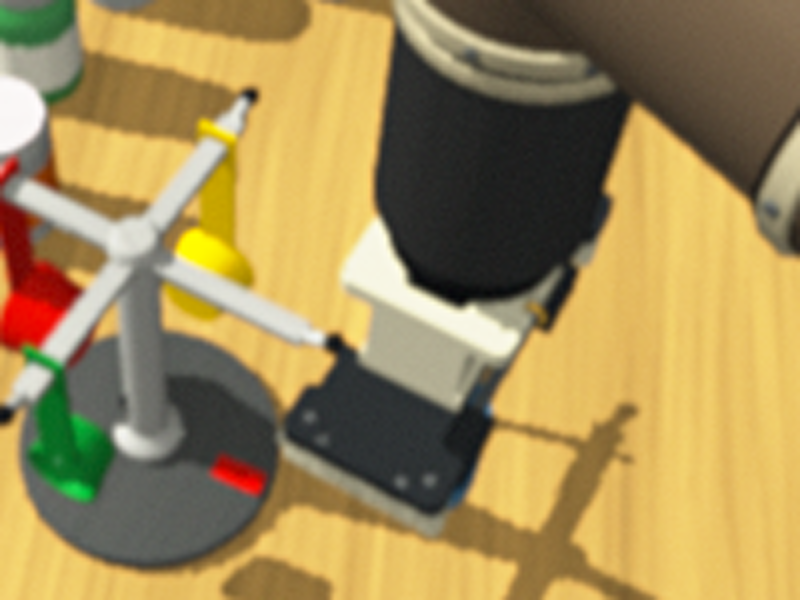

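The side view shows the hook tip at zoom (335,343), aimed straight into the gripper. The lateral offset is 1.6 mm, so I'll slide the pail in.

play_rows([
  {"slide": [0.1,0,0.015],"delta_rot": [0,0,0],"fingers": -1},
  {"slide": [0.1,0,0],"delta_rot": [0,0,0],"fingers": -1},
  {"slide": [0.1,0,0],"delta_rot": [0,0,0],"fingers": -1},
])

```text
time_s: 15.2
tcp_pos: [0.4674, 0.1395, 0.1987]
eef_rot: [180.0, 0.0, -21.6]
contact_force: [0.3, 0.1, -1.6]
gripper_width: 0.0582
gripper_force: 25.0
```

play_rows([
  {"slide": [0.1,0,0],"delta_rot": [0,0,0],"fingers": -1},
  {"slide": [0.1,0,0],"delta_rot": [0,0,0],"fingers": -1},
  {"slide": [0.1,0,0],"delta_rot": [0,0,0],"fingers": -1},
  {"slide": [0,0,0],"delta_rot": [0,0,0],"fingers": -1},
])

```text
time_s: 15.7
tcp_pos: [0.5091, 0.123, 0.1985]
eef_rot: [180.0, 0.0, -21.6]
contact_force: [-0.3, 0.2, -2.0]
gripper_width: 0.0579
gripper_force: 25.0
```

No contact so far. I'll lower it until the arch rests on the bar.

play_rows([
  {"slide": [0,0,0.04],"delta_rot": [0,0,0],"fingers": -1},
  {"slide": [0,0,0.03],"delta_rot": [0,0,0],"fingers": -1},
  {"slide": [0,0,0],"delta_rot": [0,0,0],"fingers": -1},
])

```text
time_s: 16.08
tcp_pos: [0.5075, 0.1235, 0.1879]
eef_rot: [180.0, 0.0, -21.5]
contact_force: [0.5, 0.3, -2.1]
gripper_width: 0.0583
gripper_force: 25.0
```

play_rows([
  {"slide": [0,0,0.01],"delta_rot": [0,0,0],"fingers": -1},
  {"slide": [0,0,0.01],"delta_rot": [0,0,0],"fingers": -1},
  {"slide": [0,0,0],"delta_rot": [0,0,0],"fingers": -1},
])

```text
time_s: 16.45
tcp_pos: [0.508, 0.1235, 0.1853]
eef_rot: [180.0, 0.0, -21.5]
contact_force: [-0.2, 0.2, -2.9]
gripper_width: 0.058
gripper_force: 25.0
```

play_rows([
  {"slide": [0,0,0.01],"delta_rot": [0,0,0],"fingers": -1},
  {"slide": [0,0,0],"delta_rot": [0,0,0],"fingers": -1},
])

```text
time_s: 16.7
tcp_pos: [0.508, 0.1235, 0.1837]
eef_rot: [180.0, 0.0, -21.5]
contact_force: [0.4, 0.4, -1.5]
gripper_width: 0.058
gripper_force: 25.0
```

play_rows([
  {"slide": [0,0,0.01],"delta_rot": [0,0,0],"fingers": -1},
  {"slide": [0,0,0],"delta_rot": [0,0,0],"fingers": -1},
])

```text
time_s: 16.95
tcp_pos: [0.5081, 0.1235, 0.1823]
eef_rot: [-180.0, -0.0, -21.5]
contact_force: [-0.3, 0.5, -1.5]
gripper_width: 0.0583
gripper_force: 25.0
```

play_rows([
  {"slide": [0,0,0.01],"delta_rot": [0,0,0],"fingers": -1},
  {"slide": [0,0,0],"delta_rot": [0,0,0],"fingers": -1},
])

```text
time_s: 17.2
tcp_pos: [0.5086, 0.1235, 0.182]
eef_rot: [-180.0, -0.1, -21.5]
contact_force: [-3.1, -0.6, 6.3]
gripper_width: 0.0579
gripper_force: 25.0
```

The bar now carries the pail: the vertical force went from -1.5 to +6.3 N. Release.

play_rows([
  {"slide": [0,0,-0.005],"delta_rot": [0,0,0],"fingers": -1},
  {"slide": [0,0,0],"delta_rot": [0,0,0],"fingers": -0.2},
  {"slide": [0,0,0],"delta_rot": [0,0,0],"fingers": 0.2},
  {"slide": [0,0,0],"delta_rot": [0,0,0],"fingers": 0.4},
  {"slide": [0,0,0],"delta_rot": [0,0,0],"fingers": 0.6},
  {"slide": [0,0,0],"delta_rot": [0,0,0],"fingers": 1},
  {"slide": [0,0,0],"delta_rot": [0,0,0],"fingers": 1},
  {"slide": [0,0,0],"delta_rot": [0,0,0],"fingers": 1},
])

```text
time_s: 18.2
tcp_pos: [0.5081, 0.1235, 0.1815]
eef_rot: [180.0, 0.0, -21.5]
contact_force: [-0.1, 0.2, 0.2]
gripper_width: 0.0871
gripper_force: 0.0
```

play_rows([
  {"slide": [0,0,-0.05],"delta_rot": [0,0,0],"fingers": 1},
  {"slide": [0,0,-0.15],"delta_rot": [0,0,0],"fingers": 1},
  {"slide": [0,0,-0.2],"delta_rot": [0,0,0],"fingers": 1},
  {"slide": [0,0,-0.25],"delta_rot": [0,0,0],"fingers": 1},
  {"slide": [0,0,-0.25],"delta_rot": [0,0,0],"fingers": 1},
  {"slide": [0,0,0],"delta_rot": [0,0,0],"fingers": 1},
  {"slide": [0,0,0],"delta_rot": [0,0,0],"fingers": 1},
])

```text
time_s: 19.08
tcp_pos: [0.5078, 0.1235, 0.3165]
eef_rot: [-180.0, 0.0, -21.5]
contact_force: [0.3, 0.3, -0.4]
gripper_width: 0.0878
gripper_force: 0.0
```

play_rows([
  {"slide": [-0.25,0,0],"delta_rot": [0,0,0],"fingers": 1},
  {"slide": [0,0,0],"delta_rot": [0,0,0],"fingers": 1},
  {"slide": [0,0,0],"delta_rot": [0,0,0],"fingers": 1},
  {"slide": [0,0,0],"delta_rot": [0,0,0],"fingers": 1},
  {"slide": [0,0,0],"delta_rot": [0,0,0],"fingers": 1},
  {"slide": [0,0,0],"delta_rot": [0,0,0],"fingers": 1},
  {"slide": [0,0,0],"delta_rot": [0,0,0],"fingers": 1},
  {"slide": [0,0,0],"delta_rot": [0,0,0],"fingers": 1},
])

```text
time_s: 20.08
tcp_pos: [0.4732, 0.1372, 0.3166]
eef_rot: [180.0, -0.0, -21.5]
contact_force: [0.8, -1.0, 0.5]
gripper_width: 0.0879
gripper_force: 0.0
```

Run:
```python
from h import *
s=snap('side','s7'); st=r.get_state(); print(st['tcp_pos'],st['contact_force'],st['time_s'])
cv2.imwrite('pics/z7.png',cv2.resize(s['image'][160:310,220:420],(800,600),interpolation=cv2.INTER_CUBIC))
```

```text
[0.47324805 0.13724478 0.31655987] [-0.16653972 -0.02630023  0.92107914] 20.125
```

View pics/z7.png

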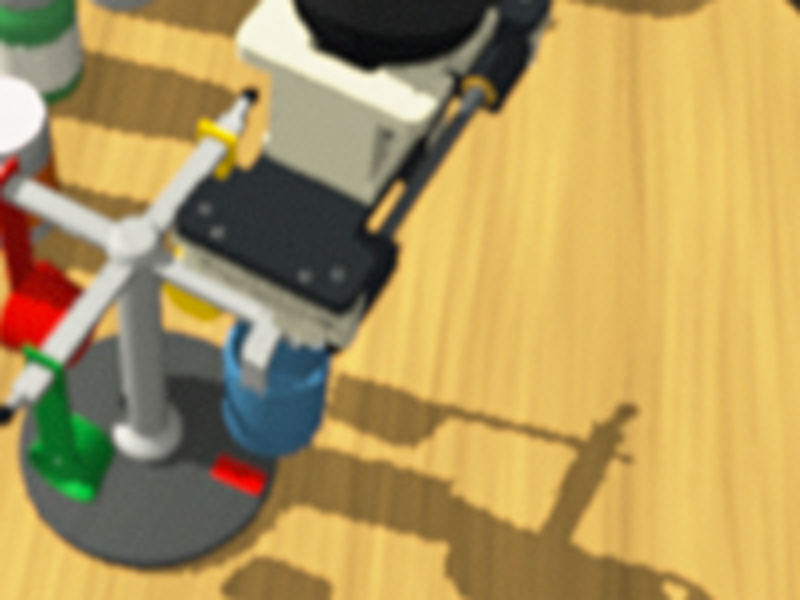

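The pail hangs upright on the empty hook around zoom (275,385), with the hook still over the mark and the gripper clear. I'll wait two seconds, check that it is still, and hand in.

play_rows([
  {"slide": [0,0,-0.2],"delta_rot": [0,0,0],"fingers": 1},
  {"slide": [0,0,0],"delta_rot": [0,0,0],"fingers": 1},
  {"slide": [0,0,0],"delta_rot": [0,0,0],"fingers": 1},
  {"slide": [0,0,0],"delta_rot": [0,0,0],"fingers": 1},
  {"slide": [0,0,0],"delta_rot": [0,0,0],"fingers": 1},
  {"slide": [0,0,0],"delta_rot": [0,0,0],"fingers": 1},
  {"slide": [0,0,0],"delta_rot": [0,0,0],"fingers": 1},
  {"slide": [0,0,0],"delta_rot": [0,0,0],"fingers": 1},
])

```text
time_s: 21.12
tcp_pos: [0.4732, 0.1373, 0.3465]
eef_rot: [180.0, 0.0, -21.5]
contact_force: [0.5, 0.7, -0.3]
gripper_width: 0.0877
gripper_force: 0.0
```

play_rows([
  {"slide": [0,0,0],"delta_rot": [0,0,0],"fingers": 1},
  {"slide": [0,0,0],"delta_rot": [0,0,0],"fingers": 1},
  {"slide": [0,0,0],"delta_rot": [0,0,0],"fingers": 1},
  {"slide": [0,0,0],"delta_rot": [0,0,0],"fingers": 1},
  {"slide": [0,0,0],"delta_rot": [0,0,0],"fingers": 1},
  {"slide": [0,0,0],"delta_rot": [0,0,0],"fingers": 1},
  {"slide": [0,0,0],"delta_rot": [0,0,0],"fingers": 1},
  {"slide": [0,0,0],"delta_rot": [0,0,0],"fingers": 1},
])

```text
time_s: 22.12
tcp_pos: [0.4732, 0.1373, 0.3466]
eef_rot: [180.0, 0.0, -21.5]
contact_force: [-0.3, -0.4, -0.9]
gripper_width: 0.0876
gripper_force: 0.0
```

Run:
```python
from h import *
def cen(im):
    h=cv2.cvtColor(im,cv2.COLOR_BGR2HSV)[235:275,270:310]; m=(h[...,0]>95)&(h[...,0]<115)&(h[...,1]>110)
    v,u=np.nonzero(m); return len(u),u.mean().round(2),v.mean().round(2)
print(cen(np.load('pics/s7.npz')['image']))
a=[cen(r.capture('side')['image']) for _ in range(4)]; print(a)
if max(abs(x[1]-a[0][1])+abs(x[2]-a[0][2]) for x in a)<.3: print(r.close_job())
```

```text
(514, np.float64(18.19), np.float64(24.46))
[(515, np.float64(18.23), np.float64(24.35)), (513, np.float64(18.21), np.float64(24.37)), (515, np.float64(18.24), np.float64(24.37)), (514, np.float64(18.25), np.float64(24.38))]
the job is handed in; nothing more can be done
None
```

The blue pail hangs upright and still on the empty hook, which points to the front over the red mark; the gripper is clear, and I handed the job in at about 22 s (the interface gave no verdict).

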